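Probe the test block on its base plate

TASK

Set the aluminium test block upright on the blue base plate, centred in its white ring, and let go of it. Then take the orange surface probe out of its stand and hold it upright with its sprung tip on the red dot on top of the block, pressed lightly so that the tip is pushed in about half way. Finish like that, still holding the probe on the dot, with the block still centred in the ring, and leave the jars, shaker and tin standing where they are.

Things in the scene. Friction and masses are not known exactly. Their poses are not given: they have to be found in the camera images.
- test_block: loose aluminium block, round: a 64 mm diameter flange 10 mm thick with a 40 mm diameter boss on it, 42 mm high in all, about 0.25 kg; origin at the centre of its underside, z up; grip it by the boss, above the flange
- dot (a point): centre of the red dot (13 mm diameter) on the middle of the block's flat top, 42 mm above its underside; moves with the block
- base_plate: blue enamelled round plate, 150 mm diameter, 10 mm thick, with a low lug ear on two opposite sides (182 mm over the ears), fixed on the wooden board (its top 18 mm above the cooker top) that covers the hotplates and carries all these things; origin at the centre of its underside
- ring_centre (a point): centre of the white ring painted on the flat top of the base plate, 10 mm above the plate's underside; the ring measures 69 mm inside and 74 mm outside, so the 64 mm block flange fits inside it with 2.5 mm all round
- probe_stand: grey stand, 60 x 60 mm and 70 mm high on an 84 mm square foot 6 mm thick, fixed; origin at the centre of its underside; a 17 mm upright hole, 66 mm deep, in its top holds the probe's stem, and the probe's handle rests on the stand's top
- probe: loose orange surface probe, about 0.1 kg, standing upright in the stand at the start; origin at the end of its sprung tip when the tip is fully out, z up along the probe; thin stem (7 mm diameter) below, handle from z = 62 to 134 mm; the handle is 26 mm along the probe's x and 22 mm along its y. To leave the stand it must rise 62 mm. Upright means its z is vertical; its turn about the vertical is free
- handle (a point): middle of the probe's handle, 98 mm above the probe's origin
- tip (a point): centre of the flat underside of the brass tip (11 mm diameter); moves into the probe as the tip is pressed in
- probe_tip (a joint): how far the sprung tip is pushed into the probe, m: 0 fully out, 0.010 at its stop; the spring pushes back with about 0.8 N as it starts to move and 4.8 N at the stop (0.4 N per mm), so half way (0.005) is about 2.8 N
- jam: loose glass jam jar with white lid, 72 mm diameter, 102 mm high, a bystander; origin at the centre of its underside
- spice: loose spice jar with red cap, 46 mm diameter, 96 mm high, a bystander; origin at the centre of its underside
- tin: loose short food tin, green, 75 mm diameter, 58 mm high, a bystander; origin at the centre of its underside
- salt: loose glass shaker with grey top, 44 mm diameter, 90 mm high, a bystander; origin at the centre of its underside
- honey: loose glass honey jar with black lid, 63 mm diameter, 94 mm high, a bystander; origin at the centre of its underside

How it is judged:
By the outcome, as a careful person would: the job done as asked, in the order asked, and still so for the second after the job is handed in, while the arm keeps its last pose, push and grip.
It also fails if it takes over 58 s, if anything falls off the work surface, if the arm or the gripper's body presses on something with over 40 N, if the wrist force passes 120 N, or if a joint passes its speed limit or range.

ROBOT

A 6-joint arm with a two-finger parallel gripper is mounted at the origin on a cart in front of the work surface, level with it; the furniture and walls round the work are solid. World frame = base frame: x ahead of the robot, y to its left, z up, the work surface at z = 0. Lengths are in m, angles in rad, forces in N, time in s.
With the tool pointing down it reaches from about 0.25 to 0.775 m from the base axis. Payload 4 kg.
Tool frame: the origin (TCP) lies at the very end of the fingers, on their centre line; the grasp point (between the pads) lies 19 mm behind it; z points along the fingers, y is the line along which they close (so a half turn about z gives the same grasp; the last joint's range is limited). The gripper opens to 94 mm and grips with 3 to 60 N. Pads are 16 mm wide; open, the fingers measure 119 mm over their backs; the gripper's body (75 mm by 177 mm) begins 78 mm behind the grasp point.
Start: joints at [1.137, 0.087, 1.371, -0, 1.684, -0.103], TCP at [0.179, 0.52, 0.206] pointing down, gripper open.
Joint ranges: [-3.1, 3.1], [-0.76, 2.03], [0.27, 2.55], [-1.08, 4.22], [0.17, 2.65], [-2.57, 2.57]. Speed limits (rad/s): [2.79, 2.79, 3.14, 3.14, 3.14, 3.14].

INTERFACE

Orientations are given as [roll, pitch, yaw] about the fixed x, y, z axes, in that order (R = Rz(yaw) Ry(pitch) Rx(roll)).
In Python, from bench import robot gives the robot as it stands. The module is installed in compiled form; this text tells all that it offers.
- The arm moves only by the tool move_arm, never from a script. Its argument "deltas" is one flat list of numbers, 7 for each row, row after row: the turn, a rotation vector about the tool's x, y, z in rad, then the shift along the tool's x, y, z in cm, then the closure, from -1 (fully open) to 1 (shut). A call has 1 to 8 rows; each row is the pose to reach, as a shift and turn from the pose commanded when the call began, along the tool's axes at that moment; what a row does not reach only later rows make up. A row lasts 1/10 s, in which the tool goes at most 50 mm and 8.59 degrees, less where a joint would pass 70% of its speed; a pose out of reach is approached as far as the arm can. A call with a gripper value outside its range is refused whole. The fingers move at their own pace and stop on an object; the grip force is fixed at half the most. Time passes only in rows, so rows that repeat a pose let the fingers close. It gives the time, the measured TCP pose, the force, the opening and the grip force at its end, in the units of the state.
- robot.get_obs(): the state, without advancing time (a new reading comes with each control period).
- robot.snapshot(name): name is "scene" or "top" or "wrist"; returns a dict with "image" (400x640x3 uint8, red, green, blue), "depth" (400x640 float32, m along the optical axis (not along the pixel's ray), 0 where there is no reading), "fov_y" (degrees; the focal length in pixels is half the picture's height over the tangent of half this angle, whatever the lens; pixels are square), "cx", "cy" (the principal point, pixels), "D" ([k1, k2, p1, p2, k3] as OpenCV has them; the pictures are not rectified), "origin" and "orientation" of the camera in the world; the wrist camera has in their place "T_tool_cam" (4x4, takes a point from camera to tool coordinates, whose origin is the TCP and whose axes are the flange's). Camera axes: x right, y up, looking along -z (the intrinsics and any distortion apply to the point x, -y, -z); pixel columns grow to the right and rows downward; lengths in m; the calibration is good to about 2 mm. A picture is of the moment at which its call begins: read the wrist's pose just before it.
- robot.close_job(): hands the job in; it is judged then, once.
The state is a dict: "time": time; "joint_positions": joint angles; "qvel": joint speeds; "joint_torque": joint torques, N m; "tool_pos": TCP position; "ee_rot": TCP orientation; "wrist_force": force on the tool from outside, world axes, zero at the start; "wrist_torque": the same for the moment, N m; "width": finger opening in m; "finger_force": force on a finger pad.
Only numpy, scipy, OpenCV 4.12 (cv2) and the standard library are available. Lean on these libraries where they do the work, as an engineer would, in place of code of your own. Each camera call takes 0.05 s, during which the arm holds its last target. There are 200 camera calls.

## Working session

There is one attempt and no reset: what is moved stays moved. The work goes in short steps, Python scripts to look and compute and a tool call to move; the robot and the scene stay as the last step left them, time stands still between calls to the robot, and variables do not carry over. Pictures are saved under pics/ and viewed, at most 10 in all, crops included, and the job is handed in when it is done.

Besides the shell and the picture viewer there is one more tool, called after "Emit:" by a JSON object that holds its "name" and its "arguments". move_arm: Moves the arm, as the interface text tells. Its arguments: {"type":"object","properties":{"deltas":{"type":"array","items":{"type":"number"}}},"required":["deltas"]}

```bash
mkdir -p pics
cat > h.py <<'E'
import numpy as np, cv2
from scipy.spatial.transform import Rotation as Rn
from bench import robot
def pose():
    o=robot.get_obs(); return o,np.array(o["tool_pos"]),Rn.from_euler('xyz',o["ee_rot"]).as_matrix()
def snap(n):
    o,p,R=pose(); s=robot.snapshot(n)
    if n=="wrist":
        T=np.array(s["T_tool_cam"]); s["o"]=p+R@T[:3,3]; s["R"]=R@T[:3,:3]
    else:
        s["o"]=np.array(s["origin"]); q=np.array(s["orientation"])
        s["R"]=q if q.shape==(3,3) else Rn.from_euler('xyz',q).as_matrix()
    h=s["image"].shape[0]; f=h/2/np.tan(np.radians(s["fov_y"])/2)
    s["K"]=np.array([[f,0,s["cx"]],[0,f,s["cy"]],[0,0,1.]]); s["D"]=np.array(s["D"],float)
    return s
def rays(s,uv):
    n=cv2.undistortPoints(np.array(uv,float).reshape(-1,1,2),s["K"],s["D"]).reshape(-1,2)
    return np.c_[n[:,0],-n[:,1],-np.ones(len(n))]@s["R"].T
def onz(s,uv,z):
    d=rays(s,uv); return s["o"]+d*((z-s["o"][2])/d[:,2])[:,None]
def bydepth(s,uv):
    d=rays(s,uv); return np.array([s["o"]+r*s["depth"][int(v),int(u)] for r,(u,v) in zip(d,uv)])
def save(s,name): cv2.imwrite("pics/"+name,s["image"][:,:,::-1])
E
python3 - <<'E'
from h import *
for n in("scene","top"):
    s=snap(n); save(s,n+"1.png"); print(n,s["orientation"],s["o"],s["fov_y"],s["D"])
o,p,R=pose(); print(o); print(R)
E
```

```text
scene [ 0.91805035 -0.00566918 -0.81469471] [-0.1075536  -0.67652983  0.88852585] 42.09146876192708 [-0.11795164  0.          0.          0.          0.        ]
top [ 0.15232298  0.02700653 -1.54989708] [ 0.45065949 -0.00916869  1.13607367] 43.28551692841108 [-0.1045015  0.         0.         0.         0.       ]
{'time': 0.1, 'joint_positions': array([ 1.13688425e+00,  8.78789048e-02,  1.37207345e+00,  1.06248910e-05,
        1.68357716e+00, -1.03081394e-01]), 'qvel': array([-2.56475744e-05, -1.48027331e-03, -3.00567675e-03, -1.45131570e-03,
        8.09825312e-04,  1.59397232e-03]), 'joint_torque': array([ 1.81111111e-03, -3.41252339e+01, -3.03301585e+01,  7.18577136e-02,
        3.04229278e-02, -8.74097645e-05]), 'tool_pos': array([0.17844524, 0.51974268, 0.20443745]), 'ee_rot': array([-3.13966715e+00, -2.09805057e-04,  2.81076296e+00]), 'wrist_force': array([ 0.20025668,  0.85094236, -0.85827378]), 'wrist_torque': array([-0.02273182,  0.01109757,  0.03313591]), 'finger_force': 0.0, 'width': 0.09428661529083734}
[[-9.45773139e-01  3.24826862e-01 -8.23882956e-04]
 [ 3.24827839e-01  9.45771538e-01 -1.75293383e-03]
 [ 2.09805055e-04 -1.92549785e-03 -9.99998124e-01]]
```

View pics/scene1.png

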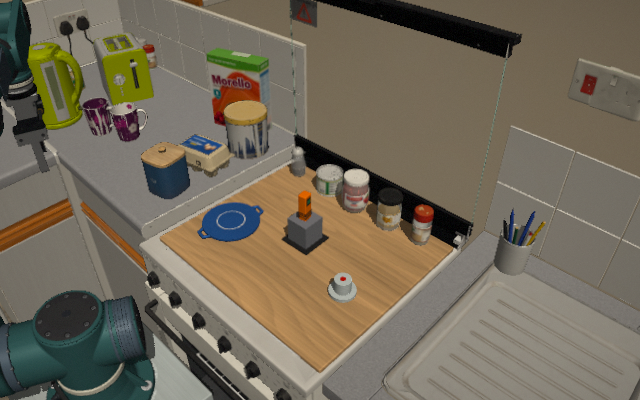

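View pics/top1.png

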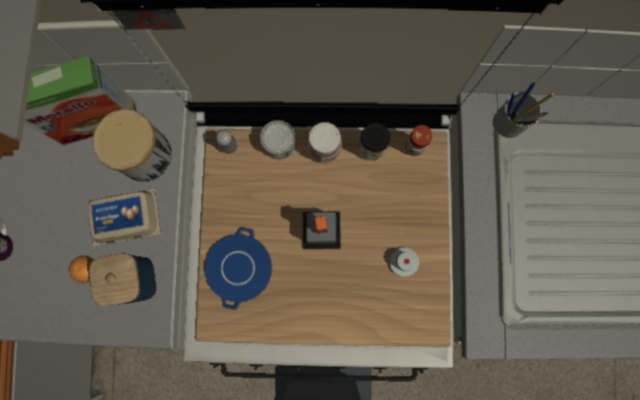

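The scene shows the block right of centre with its red dot (top view 406,261), the blue plate with the white ring at (238,268), the stand with the orange probe at (321,225), and the bystanders along the back at about row 140.

```bash
cat >> h.py <<'E'
def tri(a,ua,b,ub):
    da=rays(a,[ua])[0]; db=rays(b,[ub])[0]
    A=np.c_[da,-db]; t=np.linalg.lstsq(A,b["o"]-a["o"],rcond=None)[0]
    pa=a["o"]+t[0]*da; pb=b["o"]+t[1]*db; return (pa+pb)/2,np.linalg.norm(pa-pb)
def mask(s,kind):
    H,S,V=[c.astype(int) for c in cv2.split(cv2.cvtColor(s["image"],cv2.COLOR_RGB2HSV))]
    if kind=="red": m=((H<5)|(H>172))&(S>150)&(V>90)
    if kind=="orange": m=(H>=5)&(H<14)&(S>190)&(V>90)
    if kind=="blue": m=(H>100)&(H<125)&(S>130)&(V>40)
    if kind=="white": m=(S<110)&(V>110)
    return m.astype(np.uint8)
def blobs(m,box=None,amin=8):
    if box is not None:
        k=np.zeros_like(m); u0,u1,v0,v1=box; k[v0:v1,u0:u1]=1; m=m*k
    n,l,st,c=cv2.connectedComponentsWithStats(m)
    return [(c[i],st[i],l==i) for i in range(1,n) if st[i][4]>=amin]
def ringc(s,z,box):
    # centre of the white ring's outer contour on plane z
    bb=max(blobs(mask(s,"white"),box),key=lambda b:b[1][4])
    c=max(cv2.findContours(bb[2].astype(np.uint8),cv2.RETR_EXTERNAL,cv2.CHAIN_APPROX_NONE)[0],key=len)
    P=onz(s,c.reshape(-1,2),z)[:,:2].astype(np.float32)
    return fit(P)
def fit(P):
    A=np.c_[2*P,np.ones(len(P))].astype(float); x=np.linalg.lstsq(A,(P**2).sum(1),rcond=None)[0]
    return x[:2],np.sqrt(x[2]+x[0]**2+x[1]**2)
E
python3 - <<'E'
from h import *
t=snap("top"); s=snap("scene")
bt={"red":(385,425,245,280),"orange":(300,345,205,240),}
bs={"red":(330,355,270,292),"orange":(290,320,185,220)}
for k in bt:
    for b in blobs(mask(t,k),bt[k]): print("top",k,b[0],b[1],bydepth(t,[b[0]]))
    for b in blobs(mask(s,k),bs[k]): print("scene",k,b[0],b[1],bydepth(s,[b[0]]))
a=max(blobs(mask(t,"red"),bt["red"]),key=lambda b:b[1][4])[0];b=max(blobs(mask(s,"red"),bs["red"]),key=lambda b:b[1][4])[0]
print("dot tri",tri(t,a,s,b))
for uv in [(260,320),(400,320),(360,180)]: print("board",bydepth(t,[uv]))
print("plate depth",bydepth(t,[(238,268)]))
for n,v,bx in(("top",t,(212,265,245,292)),("scene",s,(212,252,205,236))):
    for z in(.028,.010): print(n,z,ringc(v,z,bx))
print("blue",[(b[0],b[1]) for b in blobs(mask(t,"blue"),(190,290,210,320),50)])
print("stand", bydepth(t,[(312,240),(332,240),(330,220)]))
for uv in [(225,137),(278,138),(324,140),(375,138),(420,136)]: print("jar",bydepth(t,[uv]))
E
```

```text
top red [406.36363636 260.90909091] [405 260   4   3  11] [[ 0.5029077  -0.17733582  0.06164071]]
scene red [342.55555556 278.44444444] [340 277   6   4  18] [[ 0.50447472 -0.17727595  0.06002995]]
top orange [321.21052632 229.21052632] [317 228   9   3  19] [[0.55706598 0.00342513 0.15732037]]
scene orange [303.61333333 202.32666667] [298 191  13  24 150] [[ 0.56209534 -0.00266651  0.14358227]]
scene orange [302.6 217.2] [299 215   8   5  15] [[5.60867702e-01 2.86320218e-04 9.77344539e-02]]
dot tri (array([ 0.50325659, -0.17771174,  0.06117932]), np.float64(0.0008829226479847083))
board [[0.36984419 0.13520265 0.01991812]]
board [[ 0.37622142 -0.17009798  0.01864524]]
board [[ 0.685617   -0.08044188  0.01753252]]
plate depth [[0.48176146 0.1860169  0.03124973]]
top 0.028 (array([0.48258062, 0.18783549]), np.float64(0.036390092552168844))
top 0.01 (array([0.48309918, 0.19103576]), np.float64(0.03698123252949331))
scene 0.028 (array([0.48456348, 0.18768302]), np.float64(0.035801426423434896))
scene 0.01 (array([0.49694909, 0.20576012]), np.float64(0.03655031776915331))
blue [(array([237.61147541, 268.0442623 ]), array([ 205,  228,   66,   81, 2440], dtype=int32)), (array([237.44620253, 267.74367089]), array([224, 254,  28,  29, 632], dtype=int32))]
stand [[ 0.54152693  0.02304995  0.08939399]
 [ 0.54243901 -0.01857436  0.08767144]
 [ 0.58433386 -0.01373256  0.08789398]]
jar [[0.75631466 0.21285186 0.1068364 ]]
jar [[0.76519095 0.10279864 0.07288575]]
jar [[0.74734604 0.00147586 0.12256313]]
jar [[ 0.75644347 -0.10549743  0.11189447]]
jar [[ 0.76138734 -0.19962899  0.11559398]]
```

Emit:
{"name": "move_arm", "arguments": {"deltas": [0,0,-0.1,-5,-5,-3,-1,0,0,-0.2,-8,-8,-5,-1,0,0,-0.33,-11,-11,-5,-1,0,0,-0.33,-14,-14,-5,-1,0,0,-0.33,-17.5,-17.5,-5,-1,0,0,-0.33,-21,-21,-5,-1,0,0,-0.33,-24,-25,-5,-1,0,0,-0.33,-27,-28,-5,-1]}}

```text
time: 1.0
tool_pos: [0.343, 0.1658, 0.2556]
ee_rot: [3.141, 0.001, 3.141]
wrist_force: [1.7, 0.2, -0.8]
width: 0.0942
finger_force: 0.0
```

Emit:
{"name": "move_arm", "arguments": {"deltas": [0,0,0,-2,-4.3,0,-1,0,0,0,-4,-8.6,0,-1,0,0,0,-6,-12.9,0,-1,0,0,0,-8,-17.2,0,-1,0,0,0,-10,-21.5,0,-1,0,0,0,-12,-25.8,0,-1,0,0,0,-14,-30.1,0,-1,0,0,0,-16,-34.3,0,-1]}}

```text
time: 1.8
tool_pos: [0.5032, -0.1775, 0.2552]
ee_rot: [3.141, 0.0, 3.14]
wrist_force: [0.6, 0.4, 0.4]
width: 0.0943
finger_force: 0.0
```

Run:
```python
from h import *
robot.snapshot("wrist")
o,p,R=pose();s=snap("wrist"); save(s,"w1.png"); print(p,o["ee_rot"],s["T_tool_cam"],s["fov_y"])
for b in blobs(mask(s,"red"),None,30): print(b[0],b[1],onz(s,[b[0]],.06),bydepth(s,[b[0]]))
```

```text
[ 0.5050569  -0.18367108  0.25294051] [-3.13759135e+00 -1.11645552e-03  3.13483582e+00] [[-2.80622361e-04  9.71060169e-01  2.38834816e-01  7.01077882e-02]
 [ 9.99999820e-01  1.45983002e-04  5.81422906e-04  3.75819280e-04]
 [ 5.29730802e-04  2.38834936e-01 -9.71060036e-01 -1.78202926e-01]
 [ 0.00000000e+00  0.00000000e+00  0.00000000e+00  1.00000000e+00]] 69.65039921088876
[328.07142857 183.19047619] [325 180   7   7  42] [[ 0.5018089  -0.17616487  0.06      ]] [[ 0.50199502 -0.17614827  0.0589634 ]]
```

View pics/w1.png

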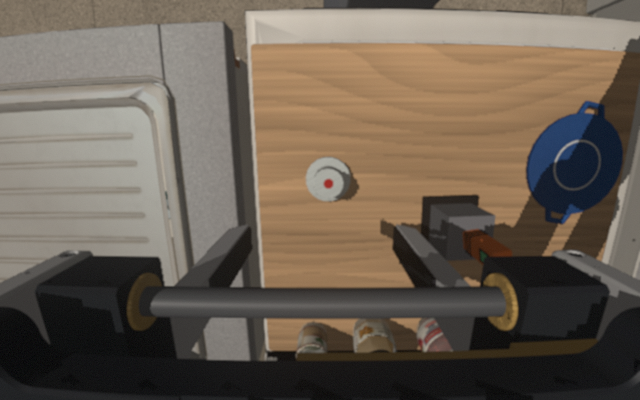

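The wrist view shows the block with the dot at (328,183), the stand and probe at (470,240) and the ring at (577,165); the dot agrees with the overhead measurement.

Emit:
{"name": "move_arm", "arguments": {"deltas": [0,0,0,0,0,0,-1,0,0,0,0,0,0,-1,0,0,0,0,0,0,-1]}}

```text
time: 2.2
tool_pos: [0.5025, -0.1741, 0.2561]
ee_rot: [-3.142, 0.001, -3.141]
wrist_force: [0.3, 0.2, -0.8]
width: 0.0941
finger_force: 0.0
```

Run:
```python
from h import *
o,p,R=pose();s=snap("wrist"); print(p,o["ee_rot"])
b=max(blobs(mask(s,"red"),(250,400,130,230),20),key=lambda b:b[1][4]); print(b[0],onz(s,[b[0]],.06))
print("ring",ringc(s,.028,(545,610,130,200)))
o,p,R=pose();print(p,o["wrist_force"])
```

```text
[ 0.50253969 -0.1740759   0.2561469 ] [-3.14151043e+00  1.01038371e-03 -3.14058446e+00]
[320.07142857 184.19047619] [[ 0.50158038 -0.17633299  0.06      ]]
ring (array([0.47296323, 0.17996017]), np.float64(0.02560554130513747))
[ 0.5025887  -0.17410059  0.256209  ] [-0.32317696 -0.22782852 -0.15060768]
```

Emit:
{"name": "move_arm", "arguments": {"deltas": [0,0,0,0.05,-0.24,4,-1,0,0,0,0.05,-0.24,8,-1,0,0,0,0.05,-0.24,12,-1,0,0,0,0.05,-0.24,16,-1,0,0,0,0.05,-0.24,19,-1,0,0,0,0.05,-0.24,21,-1,0,0,0,0.05,-0.24,22,-1,0,0,0,0.05,-0.24,22.2,-1]}}

```text
time: 3.05
tool_pos: [0.5017, -0.1768, 0.0328]
ee_rot: [3.141, -0.001, -3.141]
wrist_force: [0.1, 0.2, -0.9]
width: 0.094
finger_force: 0.0
```

Emit:
{"name": "move_arm", "arguments": {"deltas": [0,0,0,0,0,0,-1,0,0,0,0,0,0,-1]}}

```text
time: 3.25
tool_pos: [0.5035, -0.1782, 0.0353]
ee_rot: [-3.14, 0.003, 3.141]
wrist_force: [0.5, -0.4, -0.3]
width: 0.0943
finger_force: 0.0
```

Emit:
{"name": "move_arm", "arguments": {"deltas": [0,0,0,0,0,0.1,1,0,0,0,0,0,0.1,1,0,0,0,0,0,0.1,1,0,0,0,0,0,0.1,1,0,0,0,0,0,0.1,1,0,0,0,0,0,0.1,1,0,0,0,0,0,0.1,1,0,0,0,0,0,0.1,1]}}

```text
time: 4.05
tool_pos: [0.5022, -0.1775, 0.0324]
ee_rot: [3.141, -0.0, 3.141]
wrist_force: [0.2, 0.5, 0.3]
width: 0.0384
finger_force: 30.0
```

Run:
```python
from h import *
o,p,R=pose();print(p,o["ee_rot"],o["wrist_force"],o["width"])
s=snap("wrist"); print([(b[0],b[1][4],onz(s,[b[0]],.06)) for b in blobs(mask(s,"red"),(200,450,0,400),20)])
t=snap("top"); print([(b[0],b[1][4],onz(t,[b[0]],.06)) for b in blobs(mask(t,"red"),(385,425,245,280),4)])
```

```text
[ 0.50222755 -0.1774975   0.03236552] [ 3.14077450e+00 -1.98662101e-04  3.14078824e+00] [0.18702675 0.5363585  0.30697141] 0.03838390939916051
[(array([319.25      , 249.88888889]), np.int32(36), array([[ 0.49743364, -0.1787246 ,  0.06      ]]))]
[]
```

Emit:
{"name": "move_arm", "arguments": {"deltas": [0,0,0,0,0,-2,1,0,0,0,0,0,-5,1,0,0,0,0,0,-8,1,0,0,0,0,0,-12,1,0,0,0,0,0,-16,1,0,0,0,0,0,-19,1,0,0,0,0,0,-20,1,0,0,0,0,0,-20,1]}}

```text
time: 4.95
tool_pos: [0.5028, -0.1782, 0.2333]
ee_rot: [-3.14, 0.002, 3.141]
wrist_force: [0.0, 0.3, -3.4]
width: 0.0382
finger_force: 30.0
```

Emit:
{"name": "move_arm", "arguments": {"deltas": [0,0,0,0.2,3,0,1,0,0,0,0.5,7,0,1,0,0,0,0.8,11,0,1,0,0,0,1,15,0,1,0,0,0,1.2,19,0,1,0,0,0,1.4,23,0,1,0,0,0,1.6,27,0,1,0,0,0,1.8,30,0,1]}}

```text
time: 5.75
tool_pos: [0.4828, 0.1242, 0.2288]
ee_rot: [-3.141, -0.006, -3.141]
wrist_force: [0.6, -0.8, -3.3]
width: 0.0386
finger_force: 30.0
```

Emit:
{"name": "move_arm", "arguments": {"deltas": [0,0,0,0,2.5,0,1,0,0,0,0,4.5,0,1,0,0,0,0,6,0,1,0,0,0,0,6.6,0,1,0,0,0,0,6.6,0,1,0,0,0,0,6.6,0,1,0,0,0,0,6.6,0,1]}}

```text
time: 6.45
tool_pos: [0.4847, 0.1872, 0.2324]
ee_rot: [-3.141, -0.0, 3.139]
wrist_force: [-0.8, 0.4, -2.2]
width: 0.0385
finger_force: 30.0
```

Run:
```python
from h import *
o,p,R=pose();print(p,o["ee_rot"],o["wrist_force"],o["width"])
s=snap("wrist"); save(s,"w2.png")
print([(b[0],b[1],onz(s,[b[0]],p[2]+.0276)-p) for b in blobs(mask(s,"red"),None,20)])
```

```text
[0.48471855 0.18724451 0.23238957] [-3.14125008e+00 -6.85436246e-05  3.13945194e+00] [-0.79982745  0.38466861 -2.2060662 ] 0.0385305909536619
[(array([320.67647059, 249.64705882]), array([316, 248,  10,   4,  34], dtype=int32), array([[-0.00492946, -0.0003845 ,  0.0276    ]]))]
```

View pics/w2.png

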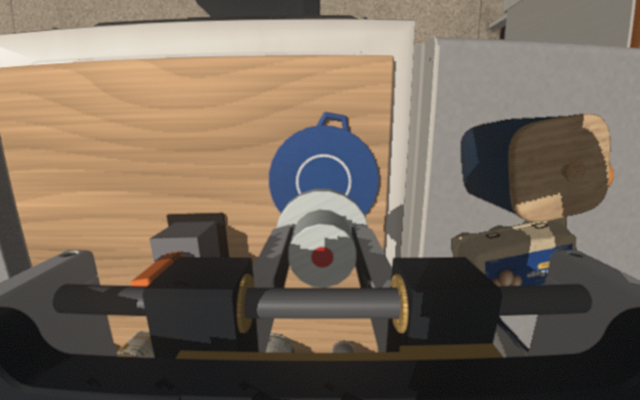

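The block is held; dot at (322,258), ring partly visible at (323,180). The red mask only caught the bright part of the dot, so I loosen it.

```bash
sed -i 's/(S>150)&(V>90)$/(S>130)\&(V>45)/' h.py
python3 - <<'E'
from h import *
for i in range(3):
    o,p,R=pose();s=snap("wrist"); print(p,o["ee_rot"])
    b=max(blobs(mask(s,"red"),(280,360,230,290),20),key=lambda b:b[1][4])
    print("dot",b[0],b[1],onz(s,[b[0]],p[2]+.0276)-p, (bydepth(s,[b[0]])-p))
    # ring: white pixels in blue region, upper arc
    m=mask(s,"white"); k=np.zeros_like(m); k[150:188,290:356]=1; v,u=np.nonzero(m*k)
    P=onz(s,np.c_[u,v],.028)[:,:2]; c,r=fit(P)
    d=np.linalg.norm(P-c,axis=1); P=P[abs(d-r)<.003]; print("ring",len(P),fit(P))
for n,bx in(("top",None),):
    t=snap(n)
    b=[b for b in blobs(mask(t,"blue"),(190,290,210,320),50)]; print([(x[0],x[1]) for x in b])
E
```

```text
[0.48474627 0.18732009 0.2325382 ] [-3.14143425e+00  1.79443263e-04  3.13938830e+00]
dot [321.88778878 256.79207921] [312 248  21  19 303] [[-0.00056438  0.00028244  0.0276    ]] [[0.00010514 0.00027977 0.02615085]]
ring 438 (array([0.48076883, 0.18894514]), np.float64(0.0352956463244949))
[0.48475686 0.18739102 0.23260329] [-3.14151686e+00  2.96940208e-04  3.13950954e+00]
dot [321.91749175 256.78547855] [312 248  21  19 303] [[-0.00057178  0.00029692  0.0276    ]] [[0.00031155 0.00029388 0.02568856]]
ring 437 (array([0.48073286, 0.18898298]), np.float64(0.035291920696459665))
[0.48475385 0.18751291 0.2326844 ] [3.14156635e+00 4.29607504e-04 3.13969990e+00]
dot [321.84385382 256.7807309 ] [312 248  21  19 301] [[-0.00057853  0.00025228  0.0276    ]] [[-0.00015981  0.00025076  0.0266942 ]]
ring 435 (array([0.48085248, 0.18891802]), np.float64(0.0353840262129085))
[(array([238.59872611, 236.57324841]), array([224, 228,  29,  16, 157], dtype=int32)), (array([248.33996383, 281.5641953 ]), array([ 219,  243,   52,   66, 1106], dtype=int32))]
```

Emit:
{"name": "move_arm", "arguments": {"deltas": [0,0,0,0.22,0.05,3,1,0,0,0,0.22,0.05,7,1,0,0,0,0.22,0.05,11,1,0,0,0,0.22,0.05,14,1,0,0,0,0.22,0.05,16.5,1,0,0,0,0.22,0.05,18,1,0,0,0,0.22,0.05,18.4,1,0,0,0,0.22,0.05,18.4,1]}}

```text
time: 7.5
tool_pos: [0.4822, 0.1885, 0.0482]
ee_rot: [-3.141, -0.001, 3.141]
wrist_force: [0.4, 0.7, -2.8]
width: 0.0385
finger_force: 30.0
```

Emit:
{"name": "move_arm", "arguments": {"deltas": [0,0,0,0,0,0,1,0,0,0,0,0,0,1,0,0,0,0,0,0,1]}}

```text
time: 7.8
tool_pos: [0.4832, 0.1889, 0.0497]
ee_rot: [3.141, 0.002, 3.141]
wrist_force: [0.0, -0.7, -2.7]
width: 0.0386
finger_force: 30.0
```

Run:
```python
from h import *
o,p,R=pose();s=snap("wrist"); print(p,o["ee_rot"],o["wrist_force"])
b=max(blobs(mask(s,"red"),(280,360,220,300),20),key=lambda b:b[1][4])
print("dot",b[0],b[1],onz(s,[b[0]],p[2]+.0276)-p)
c=cv2.resize(s["image"][150:350,200:440],None,fx=3,fy=3,interpolation=cv2.INTER_CUBIC)
cv2.imwrite("pics/w3.png",c[:,:,::-1])
```

```text
[0.48323366 0.18890667 0.04974511] [3.14090321e+00 2.36329977e-03 3.14082029e+00] [ 0.01052526 -0.73655892 -2.67123525]
dot [321.85099338 256.70529801] [312 248  20  19 302] [[-0.00067995  0.00023802  0.0276    ]]
```

View pics/w3.png

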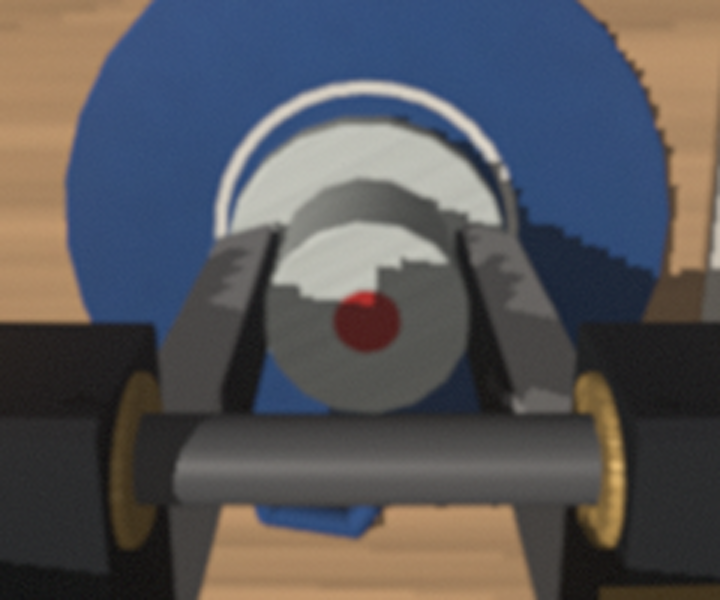

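Close view: the ring arc spans crop (218..515, 80), the flange sits inside it, with a larger gap at the near side (top); I fit both circles.

```bash
cat > fit.py <<'E'
from h import *
from scipy.optimize import least_squares
def run(zb):
    # zb: height of block underside; all in the camera frame of one picture
    o,p,R=pose();s=snap("wrist"); im=s["image"]
    H,S,V=[c.astype(int) for c in cv2.split(cv2.cvtColor(im,cv2.COLOR_RGB2HSV))]
    blue=(H>100)&(H<125)&(S>130)&(V>40)
    ring=[];fl=[]
    for u in range(283,362,2):
        col=blue[:,u]; nb=~col
        v=165
        while v<250 and col[v]: v+=1          # outer edge of ring
        a=v
        while v<250 and not col[v]: v+=1      # inner edge
        if v-a>8: continue
        ring.append((u,(a+v-1)/2)); 
        c=v
        while v<250 and col[v]: v+=1          # flange edge
        if v<228 and v-c>1: fl.append((u,v-.5))
    fc=lambda P,r:least_squares(lambda c:np.linalg.norm(P-c,axis=1)-r,P.mean(0)+[.02,0],loss="soft_l1",f_scale=.0005)
    Pr=onz(s,ring,.028)[:,:2]; Pf=onz(s,fl,zb+.010)[:,:2]
    a=fc(Pr,.03575);b=fc(Pf,.032)
    d=max(blobs(mask(s,"red"),(280,360,220,300),20),key=lambda b:b[1][4])[0]; dot=onz(s,[d],zb+.042)[0,:2]
    print("p",p.round(4),"ring",len(ring),a.x.round(4),"free",fit(Pr),"flange",len(fl),b.x.round(4),"free",fit(Pf),"dot",dot.round(4))
    print("flange-ring mm",((b.x-a.x)*1e3).round(2),"dot-ring mm",((dot-a.x)*1e3).round(2),o["wrist_force"].round(1))
E
python3 -c "
from fit import *
for i in range(2): run(pose()[1][2]-.0144)"
```

```text
p [0.483  0.1889 0.0495] ring 27 [0.4817 0.1891] free (array([0.48158136, 0.18913505]), np.float64(0.035607906845247096)) flange 27 [0.4805 0.1888] free (array([0.47930531, 0.18885693]), np.float64(0.03082971815835881)) dot [0.4824 0.1891]
flange-ring mm [-1.18 -0.29] dot-ring mm [ 0.63 -0.03] [-0.1  0.6 -2.5]
p [0.4829 0.1888 0.0492] ring 27 [0.4818 0.1889] free (array([0.481189 , 0.1889035]), np.float64(0.03520455246301839)) flange 27 [0.4804 0.1887] free (array([0.47961916, 0.18869917]), np.float64(0.031276134979716215)) dot [0.4822 0.189 ]
flange-ring mm [-1.37 -0.23] dot-ring mm [0.4  0.15] [-0.5 -0.  -2.1]
```

Emit:
{"name": "move_arm", "arguments": {"deltas": [0,0,0,0,0,0.2,1,0,0,0,0,0,0.3,1,0,0,0,0,0,0.35,1,0,0,0,0,0,0.35,1]}}

```text
time: 8.35
tool_pos: [0.4822, 0.1886, 0.0447]
ee_rot: [-3.142, -0.0, 3.141]
wrist_force: [0.0, 1.2, -3.3]
width: 0.0383
finger_force: 30.0
```

```bash
python3 -c "
from fit import *
for i in range(3): run(.0295)"
```

```text
p [0.4822 0.1886 0.0447] ring 26 [0.4817 0.189 ] free (array([0.48196748, 0.18900461]), np.float64(0.036004260279447975)) flange 26 [0.4799 0.1887] free (array([0.4800715 , 0.18869986]), np.float64(0.03218871400363924)) dot [0.482  0.1889]
flange-ring mm [-1.82 -0.33] dot-ring mm [ 0.31 -0.08] [ 0.   1.2 -3.3]
p [0.4823 0.1887 0.0448] ring 28 [0.4817 0.1891] free (array([0.48156329, 0.18905276]), np.float64(0.03560750873534693)) flange 28 [0.48   0.1887] free (array([0.47872857, 0.18869019]), np.float64(0.030821391157241727)) dot [0.482  0.1889]
flange-ring mm [-1.73 -0.39] dot-ring mm [ 0.33 -0.13] [-0.  -0.  -2.2]
p [0.4824 0.1887 0.0449] ring 28 [0.4817 0.1891] free (array([0.48125733, 0.18905813]), np.float64(0.035281341402233914)) flange 28 [0.4801 0.1887] free (array([0.47882896, 0.18869842]), np.float64(0.03083272608772509)) dot [0.4822 0.1889]
flange-ring mm [-1.68 -0.38] dot-ring mm [ 0.41 -0.13] [ 0.2  1.1 -2.8]
```

The flange's visible edge is its lower one (camera sees the side wall), which removes the ~2 mm discrepancy. Block is centred within 0.4 mm; lower it to contact.

Emit:
{"name": "move_arm", "arguments": {"deltas": [0,0,0,0.03,0.02,0.1,1,0,0,0,0.03,0.02,0.17,1,0,0,0,0.03,0.02,0.23,1,0,0,0,0.03,0.02,0.23,1,0,0,0,0.03,0.02,0.23,1]}}

```text
time: 9.0
tool_pos: [0.4821, 0.1889, 0.0426]
ee_rot: [3.142, -0.0, 3.141]
wrist_force: [-0.1, 0.6, -3.1]
width: 0.0385
finger_force: 30.0
```

Emit:
{"name": "move_arm", "arguments": {"deltas": [0,0,0,0,0,0.05,1,0,0,0,0,0,0.1,1,0,0,0,0,0,0.1,1]}}

```text
time: 9.3
tool_pos: [0.4822, 0.1889, 0.0424]
ee_rot: [3.141, 0.0, 3.141]
wrist_force: [-1.9, -0.6, 0.8]
width: 0.0382
finger_force: 30.0
```

Emit:
{"name": "move_arm", "arguments": {"deltas": [0,0,0,0,0,0,0.5,0,0,0,0,0,0,0,0,0,0,0,0,0,-1,0,0,0,0,0,0,-1,0,0,0,0,0,0,-1,0,0,0,0,0,0,-1,0,0,0,0,0,0,-1,0,0,0,0,0,0,-1]}}

```text
time: 10.1
tool_pos: [0.4821, 0.1889, 0.0416]
ee_rot: [3.142, 0.0, 3.141]
wrist_force: [-0.6, 0.1, 0.9]
width: 0.091
finger_force: 0.0
```

Emit:
{"name": "move_arm", "arguments": {"deltas": [0,0,0,0,0,-1,-1,0,0,0,0,0,-3,-1,0,0,0,0,0,-6,-1,0,0,0,0,0,-10,-1,0,0,0,0,0,-14,-1,0,0,0,0,0,-18,-1,0,0,0,0,0,-20.5,-1,0,0,0,0,0,-21,-1]}}

```text
time: 10.9
tool_pos: [0.4837, 0.1893, 0.257]
ee_rot: [3.139, 0.009, 3.141]
wrist_force: [0.4, -0.3, -0.3]
width: 0.0944
finger_force: 0.0
```

Emit:
{"name": "move_arm", "arguments": {"deltas": [0,0,0,2,-2,0,-1,0,0,0,5,-6,0,-1,0,0,0,8,-10,0,-1,0,0,0,8,-13,0,-1,0,0,0,8,-14,0,-1,0,0,0,8,-14,0,-1,0,0,0,8,-14,0,-1]}}

```text
time: 11.6
tool_pos: [0.4021, 0.0496, 0.251]
ee_rot: [3.141, -0.001, 3.141]
wrist_force: [0.5, 0.5, 0.5]
width: 0.0937
finger_force: 0.0
```

Run:
```python
from h import *
o,p,R=pose();s=snap("wrist"); print(p,o["ee_rot"],o["wrist_force"]); save(s,"w4.png")
for b in blobs(mask(s,"red"),None,15)+blobs(mask(s,"orange"),None,15): print(b[0],b[1],onz(s,[b[0]],.07))
```

```text
[0.40213632 0.04957858 0.25103079] [ 3.14064899e+00 -1.25108029e-03  3.14093558e+00] [0.51707877 0.45139805 0.54825503]
```

View pics/w4.png

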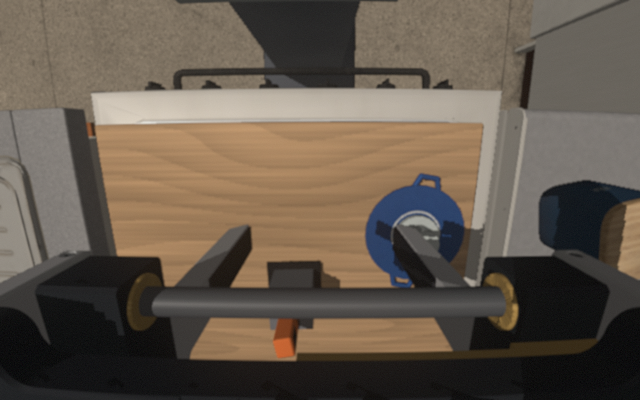

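The camera looks back toward the robot; the block stands in the ring at (415,230) partly hidden by a finger, the probe at (285,335). Move farther out over the stand to see both.

Emit:
{"name": "move_arm", "arguments": {"deltas": [0,0,0,-3,-1,-2,-1,0,0,0,-7,-2,-2,-1,0,0,0,-11,-3.5,-2,-1,0,0,0,-15,-5,-2,-1,0,0,0,-18,-5,-2,-1,0,0,0,-19,-5,-2,-1,0,0,0,-19,-5,-2,-1,0,0,0,-19,-5,-2,-1]}}

```text
time: 12.45
tool_pos: [0.5913, -0.0001, 0.2716]
ee_rot: [3.141, -0.001, -3.141]
wrist_force: [-0.3, 0.4, 0.6]
width: 0.094
finger_force: 0.0
```

Run:
```python
from h import *
o,p,R=pose();s=snap("wrist"); print(p,o["ee_rot"],o["wrist_force"]); save(s,"w5.png")
for k in("red","orange"):
  for b in blobs(mask(s,k),None,15): print(k,b[0],b[1],onz(s,[b[0]],.07),onz(s,[b[0]],.16))
t=snap("top"); 
for k in("red","orange"):
  for b in blobs(mask(t,k),(200,350,200,300),5): print("top",k,b[0],b[1],onz(t,[b[0]],.07))
```

```text
[ 5.91317800e-01 -1.42751369e-04  2.71596660e-01] [ 3.14129618e+00 -1.01005205e-03 -3.14083411e+00] [-0.34615286  0.42327785  0.58177177]
red [469.56363636 100.52727273] [466  97   8   8  55] [[0.4819619  0.18864104 0.07      ]] [[0.49130395 0.14397844 0.16      ]]
top red [234.         266.64705882] [232 265   5   5  17] [[0.48332166 0.18783956 0.07      ]]
top orange [321.25  229.625] [318 229   7   2   8] [[0.56567506 0.00444836 0.07      ]]
```

View pics/w5.png

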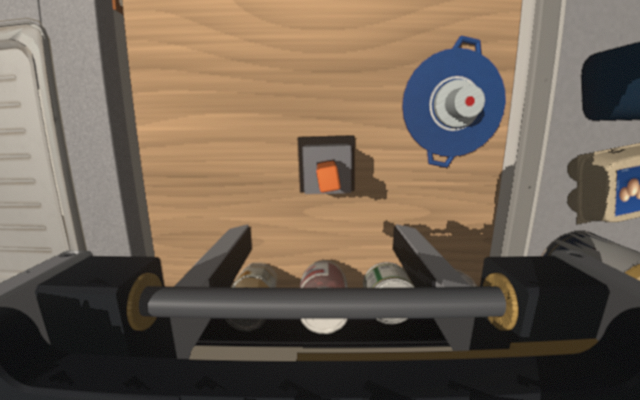

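The block sits in the ring with the dot at (470,101); the probe's handle is at (328,176), slightly rotated. Now fit the handle's top face.

Run:
```python
from h import *
o,p,R=pose();s=snap("wrist"); im=s["image"]
print(p,im[170,328],im[188,328],im[183,328], s["depth"][165:195:3,328])
H,S,V=[c.astype(int) for c in cv2.split(cv2.cvtColor(im,cv2.COLOR_RGB2HSV))]
print(H[170:192:4,328],S[170:192:4,328],V[170:192:4,328])
for vm in (60,180,200):
    m=((H<16)&(S>170)&(V>vm)).astype(np.uint8)
    for b in blobs(m,(305,350,150,205),40):
        c=max(cv2.findContours(b[2].astype(np.uint8),cv2.RETR_EXTERNAL,cv2.CHAIN_APPROX_NONE)[0],key=len)
        P=onz(s,c.reshape(-1,2),.16)[:,:2]*1000
        print(vm,b[0],b[1],cv2.minAreaRect(P.astype(np.float32)),P.min(0),P.max(0))
        print(bydepth(s,[b[0]]))
```

```text
[ 5.91031304e-01 -5.00357882e-04  2.72523884e-01] [226 122  66] [222 115  60] [223 119  64] [0.30420876 0.29256216 0.2932908  0.29322815 0.29503012 0.29561764
 0.29556403 0.29688832 0.29686943 0.37091643]
[11 11 11 10 10 10] [181 180 182 181 185 175] [226 225 224 223 222 182]
60 [328.14150943 176.13396226] [318 161  22  30 530] ((566.0327758789062, 5.890072822570801), (28.905214309692383, 20.180978775024414), 10.096528053283691) [550.81703907  -4.25198356] [580.64250104  17.32259403]
[[0.56640061 0.00611675 0.15878701]]
180 [327.88207547 178.23349057] [318 166  21  25 424] ((568.5873413085938, 5.750331878662109), (23.83301544189453, 19.006486892700195), 10.04542064666748) [555.86197399  -4.25198356] [580.64250104  16.29312464]
[[0.56848158 0.00584966 0.15935196]]
200 [327.57908163 178.27040816] [318 167  20  24 392] ((568.6207885742188, 5.546606063842773), (22.763992309570312, 18.41251564025879), 10.014988899230957) [556.87580648  -4.25198356] [580.64250104  15.26371324]
[[0.56851832 0.00553941 0.15936118]]
```

Run:
```python
from h import *
im=cv2.imread("pics/top1.png")[:,:,::-1]; t=snap("top"); t["image"]=im.copy()
H,S,V=[c.astype(int) for c in cv2.split(cv2.cvtColor(t["image"],cv2.COLOR_RGB2HSV))]
m=((H<16)&(S>150)&(V>150)).astype(np.uint8)
for b in blobs(m,(300,345,205,245),10):
    c=max(cv2.findContours(b[2].astype(np.uint8),cv2.RETR_EXTERNAL,cv2.CHAIN_APPROX_NONE)[0],key=len)
    print("top",b[0],b[1],onz(t,[b[0]],.16),cv2.minAreaRect((onz(t,c.reshape(-1,2),.16)[:,:2]*1000).astype(np.float32)))
s=snap("wrist");im=s["image"]; H,S,V=[c.astype(int) for c in cv2.split(cv2.cvtColor(im,cv2.COLOR_RGB2HSV))]
# stand top: grey pixels at height .088 by depth
v,u=np.mgrid[130:200,290:365]; uv=np.c_[u.ravel(),v.ravel()]; P=bydepth(s,uv); k=abs(P[:,2]-.087)<.004
print("stand",k.sum(),P[k].min(0),P[k].max(0),cv2.minAreaRect((P[k][:,:2]*1000).astype(np.float32)))
k=P[:,2]>.15; print("handle top",k.sum(),np.median(P[k],0),cv2.minAreaRect((P[k][:,:2]*1000).astype(np.float32)))
```

```text
top [320.73737374 222.55555556] [316 217  10  12  99] [[0.56980287 0.00455517 0.16      ]] ((569.7344970703125, 4.431764125823975), (21.66571807861328, 17.1036434173584), 9.21330738067627)
stand 1579 [ 0.5397386  -0.02450194  0.08320001] [0.60017212 0.03578909 0.09056874] ((569.9807739257812, 5.551870346069336), (60.454097747802734, 59.465606689453125), 1.5626460313796997)
handle top 550 [0.56852031 0.00564201 0.15876424] ((551.9482421875, 2.6657562255859375), (62.44552993774414, 22.60955047607422), 10.383071899414062)
```

Emit:
{"name": "move_arm", "arguments": {"deltas": [0,0,-0.1,1,0.3,1,-1,0,0,-0.17,2.2,0.58,4,-1,0,0,-0.175,2.2,0.58,7,-1,0,0,-0.175,2.2,0.58,8,-1,0,0,-0.175,2.2,0.58,8,-1,0,0,-0.175,2.2,0.58,8,-1,0,0,-0.175,2.2,0.58,8,-1]}}

```text
time: 13.4
tool_pos: [0.571, 0.0045, 0.1939]
ee_rot: [-3.141, 0.004, -2.968]
wrist_force: [-0.5, 0.0, -0.6]
width: 0.0939
finger_force: 0.0
```

Run:
```python
from h import *
o,p,R=pose();s=snap("wrist"); print(p,o["ee_rot"])
im=s["image"]; H,S,V=[c.astype(int) for c in cv2.split(cv2.cvtColor(im,cv2.COLOR_RGB2HSV))]
m=((H<16)&(S>150)&(V>60)).astype(np.uint8)
for b in blobs(m,(270,370,150,300),40):
    d=s["depth"][b[2]]; v,u=np.nonzero(b[2]); P=bydepth(s,np.c_[u,v]); k=abs(P[:,2]-.159)<.005
    print(b[0],b[1],k.sum(),cv2.minAreaRect((P[k][:,:2]*1000).astype(np.float32)), (P[k].mean(0)-p)@R)
```

```text
[0.57103672 0.00445151 0.19388152] [-3.14070523  0.00360699 -2.96760527]
[324.20812183 213.58544839] [ 311  190   28   46 1182] 831 ((568.9366455078125, 6.129297256469727), (25.09136962890625, 20.545738220214844), 10.29101848602295) [0.0025548  0.00207758 0.03522646]
```

Emit:
{"name": "move_arm", "arguments": {"deltas": [0,0,0,0.2,0.18,1,-1,0,0,0,0.2,0.18,3,-1,0,0,0,0.2,0.18,5.5,-1,0,0,0,0.2,0.18,7.5,-1,0,0,0,0.2,0.18,8.5,-1,0,0,0,0.2,0.18,8.8,-1,0,0,0,0.2,0.18,8.8,-1,0,0,0,0.2,0.18,8.8,-1]}}

```text
time: 14.25
tool_pos: [0.5685, 0.006, 0.105]
ee_rot: [-3.141, 0.002, -2.967]
wrist_force: [-0.4, 0.3, -0.4]
width: 0.0943
finger_force: 0.0
```

Emit:
{"name": "move_arm", "arguments": {"deltas": [0,0,0,0,0,0,0.5,0,0,0,0,0,0,1,0,0,0,0,0,0,1,0,0,0,0,0,0,1,0,0,0,0,0,0,1,0,0,0,0,0,0,1,0,0,0,0,0,0,1,0,0,0,0,0,0,1]}}

```text
time: 15.05
tool_pos: [0.5676, 0.006, 0.1036]
ee_rot: [3.141, -0.0, -2.967]
wrist_force: [0.1, 0.0, 0.6]
width: 0.0334
finger_force: 0.0
```

Emit:
{"name": "move_arm", "arguments": {"deltas": [0,0,0,0,0,0,1,0,0,0,0,0,0,1,0,0,0,0,0,0,1,0,0,0,0,0,0,1]}}

```text
time: 15.45
tool_pos: [0.5676, 0.006, 0.1037]
ee_rot: [3.142, -0.0, -2.967]
wrist_force: [-0.8, 0.8, 0.4]
width: 0.022
finger_force: 30.0
```

Emit:
{"name": "move_arm", "arguments": {"deltas": [0,0,0,0,0,-0.5,1,0,0,0,0,0,-1.5,1,0,0,0,0,0,-3,1,0,0,0,0,0,-5,1,0,0,0,0,0,-7,1,0,0,0,0,0,-9,1,0,0,0,0,0,-10,1,0,0,0,0,0,-10,1]}}

```text
time: 16.25
tool_pos: [0.5689, 0.006, 0.2067]
ee_rot: [-3.14, 0.005, -2.967]
wrist_force: [0.4, 0.5, -1.6]
width: 0.022
finger_force: 30.0
```

Run:
```python
from h import *
o,p,R=pose();s=snap("wrist"); print(p,o["ee_rot"],o["wrist_force"],o["width"]); save(s,"w6.png")
```

```text
[0.56886995 0.00596101 0.20674279] [-3.1403526   0.00516773 -2.96735816] [ 0.4210331   0.50489424 -1.63547851] 0.021963125881622334
```

View pics/w6.png

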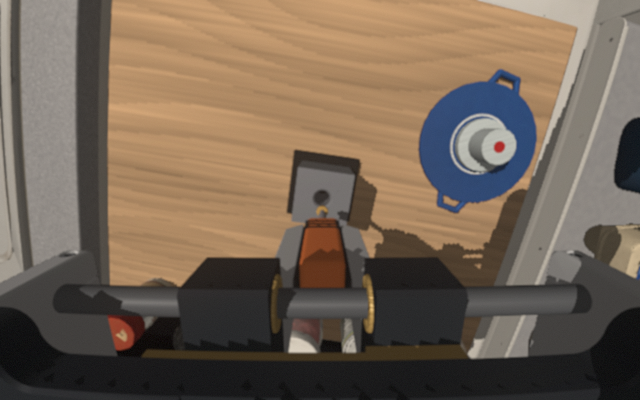

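The probe is out of the stand, its brass tip visible at (322,209) below the handle (322,222–285); the block stands inside the ring, dot at (500,147).

```bash
cat > tip.py <<'E'
from h import *
def tip():
    o,p,R=pose();s=snap("wrist"); im=s["image"]; toT=lambda X:((X-p)@R*1000).round(1)
    H,S,V=[c.astype(int) for c in cv2.split(cv2.cvtColor(im,cv2.COLOR_RGB2HSV))]
    m=((H>15)&(H<30)&(S>110)&(V>90)).astype(np.uint8)
    for b in blobs(m,(305,340,195,222),5):
        top=(b[1][0]+b[1][2]/2-.5,b[1][1]-.5); print("brass",b[0],b[1],"near edge tool mm",toT(onz(s,[top],p[2]-.0777)))
    m=((H<16)&(S>150)&(V>60)).astype(np.uint8)
    for b in blobs(m,(280,370,205,300),100):
        print("handle",b[1]); v,u=np.nonzero(b[2]); P=toT(bydepth(s,np.c_[u,v]))
        k=abs(P[:,2]+56)<4; print(" top face",k.sum(),P[k].mean(0),P[k].min(0),P[k].max(0))
    for b in blobs(mask(s,"red"),(330,640,50,260),15): print("dot",b[0],b[1][4],onz(s,[b[0]],.070))
    print(p.round(4),o["ee_rot"].round(4),o["wrist_force"].round(2))
if __name__=="__main__": tip()
E
python3 tip.py; python3 -c "
import cv2;im=cv2.imread('pics/w6.png');print(im[203:224,322,::-1].tolist())"
```

```text
brass [321.8        209.16666667] [317 205  11   9  60] near edge tool mm [[ 4.   0.5 77.7]]
handle [ 299  219   47   69 2749]
 top face 1230 [  4.80146341   0.43699187 -54.7995122 ] [ -3.3 -10.5 -57. ] [ 11.4  11.2 -52.1]
dot [499.33333333 147.51282051] 78 [[0.48196799 0.18840623 0.07      ]]
[0.5681 0.006  0.2049] [-3.1411e+00  2.3000e-03 -2.9674e+00] [-0.5  -0.32 -1.61]
[[73, 68, 66], [81, 72, 66], [103, 83, 61], [140, 108, 64], [168, 129, 71], [171, 132, 75], [157, 124, 79], [122, 101, 79], [95, 86, 80], [87, 80, 80], [89, 83, 83], [89, 82, 80], [89, 84, 82], [92, 83, 80], [102, 80, 72], [115, 74, 56], [114, 63, 37], [96, 53, 33], [87, 50, 32], [91, 51, 31], [87, 50, 31]]
```

Emit:
{"name": "move_arm", "arguments": {"deltas": [0,0,0,0.6,2,0,1,0,0,0,1.7,6,0,1,0,0,0,2.8,10,0,1,0,0,0,4,14,0,1,0,0,0,5,17.5,0,1,0,0,0,5.4,19,0,1,0,0,0,5.48,19.4,0,1,0,0,0,5.48,19.4,0,1]}}

```text
time: 17.15
tool_pos: [0.4801, 0.1872, 0.203]
ee_rot: [-3.141, -0.001, -2.967]
wrist_force: [0.4, -0.7, -0.4]
width: 0.0218
finger_force: 30.0
```

Emit:
{"name": "move_arm", "arguments": {"deltas": [0,0,0,0,0,1,1,0,0,0,0,0,2.5,1,0,0,0,0,0,4,1,0,0,0,0,0,4.8,1,0,0,0,0,0,4.8,1,0,0,0,0,0,4.8,1]}}

```text
time: 17.75
tool_pos: [0.4801, 0.1874, 0.1554]
ee_rot: [3.142, -0.0, -2.968]
wrist_force: [0.1, -0.3, -0.3]
width: 0.0217
finger_force: 30.0
```

Run:
```python
from h import *
import tip; tip.tip()
s=snap("wrist"); a=cv2.resize(s["image"][130:240,260:390],None,fx=4,fy=4,interpolation=cv2.INTER_CUBIC)
c=snap("scene"); b=cv2.resize(c["image"][170:250,190:260],None,fx=4,fy=4,interpolation=cv2.INTER_CUBIC)
out=np.zeros((440,800,3),np.uint8); out[:440,:520]=a; out[:320,520:800]=b
cv2.imwrite("pics/p7.png",out[:,:,::-1])
```

```text
brass [321.68181818 209.11363636] [317 206  11   8  44] near edge tool mm [[ 3.   0.5 77.7]]
handle [ 299  227   47   61 2511]
 top face 1221 [  4.8021294    0.33579034 -54.83251433] [ -3.4 -10.6 -57. ] [ 11.3  11.3 -52.1]
[0.4801 0.1874 0.1554] [ 3.1416e+00 -5.0000e-04 -2.9677e+00] [ 0.12 -0.3  -0.33]
```

View pics/p7.png

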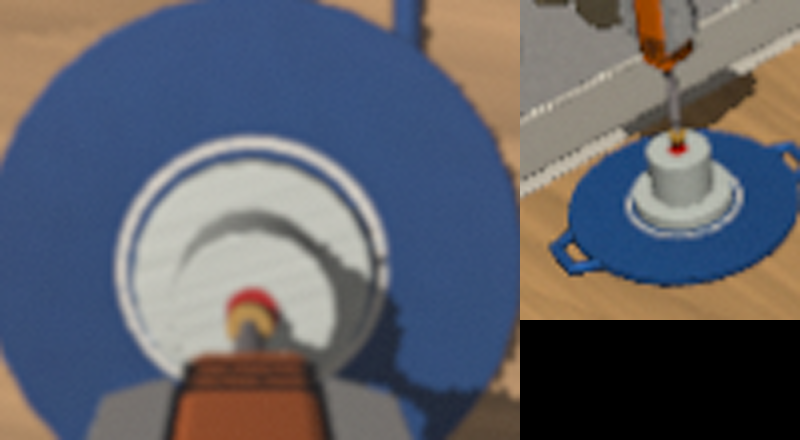

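The tip hovers over the dot: in both views brass and red line up (wrist crop column 252, scene crop column 678), and the small near-side offset matches the 8 mm of parallax. Take a force baseline, then press in steps.

```bash
cat > avg.py <<'E'
from h import *
F=[];Z=[];B=[]
for i in range(12):
    s=snap("wrist"); o,p,R=pose(); F.append(o["wrist_force"]);Z.append(p)
    H,S,V=[c.astype(int) for c in cv2.split(cv2.cvtColor(s["image"],cv2.COLOR_RGB2HSV))]
    col=s["image"][196:226,320:325].astype(float).mean(1); B.append(col[:,0]-col[:,2])
print("F",np.mean(F,0).round(2),np.std(F,0).round(2)/3.5,"p",np.mean(Z,0).round(5),np.std(Z,0).round(5))
print("R-B rows196+",np.mean(B,0).round(0).astype(int).tolist(),o["time"],o["joint_torque"].round(2))
E
python3 avg.py
```

```text
F [ 0.11 -0.1  -0.9 ] [0.16       0.14       0.09142857] p [0.48021 0.18768 0.15602] [1.7e-04 6.0e-05 3.2e-04]
R-B rows196+ [8, 8, 8, 7, 11, 27, 64, 105, 119, 104, 89, 93, 96, 84, 59, 35, 21, 13, 7, 5, 9, 28, 58, 71, 58, 56, 62, 52, 52, 57] 18.5 [ 0.000e+00 -3.141e+01 -3.030e+01 -1.000e-02  7.000e-02  0.000e+00]
```

Emit:
{"name": "move_arm", "arguments": {"deltas": [0,0,0,0,0,0.2,1,0,0,0,0,0,0.4,1,0,0,0,0,0,0.6,1,0,0,0,0,0,0.8,1,0,0,0,0,0,0.9,1,0,0,0,0,0,0.9,1]}}

```text
time: 19.1
tool_pos: [0.48, 0.1876, 0.1467]
ee_rot: [3.142, -0.0, -2.967]
wrist_force: [-1.3, -0.6, 0.7]
width: 0.0221
finger_force: 30.0
```

```bash
python3 avg.py
```

```text
F [-0.76 -0.56  0.35] [0.15714286 0.12571429 0.13142857] p [0.48    0.18758 0.14678] [1.e-05 1.e-05 7.e-05]
R-B rows196+ [8, 8, 8, 8, 8, 8, 7, 11, 25, 54, 81, 94, 96, 86, 62, 36, 23, 15, 8, 5, 9, 28, 59, 73, 61, 57, 63, 53, 54, 60] 19.7 [-2.000e-02 -3.086e+01 -2.993e+01  1.000e-02 -2.400e-01 -0.000e+00]
```

Emit:
{"name": "move_arm", "arguments": {"deltas": [0,0,0,0,0,0.1,1,0,0,0,0,0,0.2,1,0,0,0,0,0,0.3,1,0,0,0,0,0,0.4,1,0,0,0,0,0,0.4,1]}}

```text
time: 20.2
tool_pos: [0.4802, 0.1876, 0.1428]
ee_rot: [3.141, 0.0, -2.967]
wrist_force: [-1.4, -0.3, 1.7]
width: 0.0215
finger_force: 30.0
```

```bash
python3 avg.py
```

```text
F [-0.92 -0.41  2.08] [0.17714286 0.1        0.17714286] p [0.48015 0.18763 0.14281] [1.e-05 1.e-05 5.e-05]
R-B rows196+ [8, 8, 8, 8, 8, 8, 8, 7, 11, 28, 59, 83, 93, 97, 91, 69, 35, 13, 6, 5, 9, 27, 57, 71, 59, 50, 54, 48, 56, 63] 20.8 [-3.000e-02 -3.007e+01 -2.900e+01 -0.000e+00 -1.600e-01 -0.000e+00]
```

Press force is about 3.0 N, i.e. about 5 mm in. Final check by picture.

Run:
```python
from h import *
s=snap("wrist"); a=cv2.resize(s["image"][130:240,260:390],None,fx=4,fy=4,interpolation=cv2.INTER_CUBIC)
c=snap("scene"); b=cv2.resize(c["image"][170:250,190:260],None,fx=4,fy=4,interpolation=cv2.INTER_CUBIC)
out=np.zeros((440,800,3),np.uint8); out[:440,:520]=a; out[:320,520:800]=b
cv2.imwrite("pics/p8.png",out[:,:,::-1])
t=snap("top"); a=cv2.imread("pics/top1.png")[:,:,::-1].astype(int)
print("jar-zone change",[int(abs(t["image"][120:165,u-14:u+14].astype(int)-a[120:165,u-14:u+14]).max(2).mean()) for u in(225,278,324,375,420)])
```

```text
jar-zone change [7, 8, 8, 4, 6]
```

View pics/p8.png

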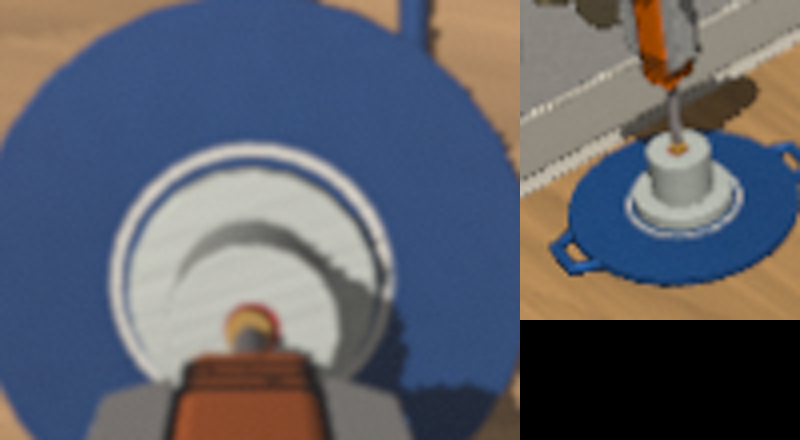

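The brass tip sits on the red dot (crop 250,322), the flange is evenly inside the ring, and the jars are undisturbed.

```bash
python3 -c "
from bench import robot
print(robot.close_job())"
```

```text
the job is handed in; nothing more can be done
None
```

The job is handed in at about 21 s: the block stands released and centred in the ring to under 1 mm, the probe is held upright on the red dot with its tip pressed in about 5 mm (about 3 N), and the jars, shaker and tin show no movement.

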